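# Clip the sprung edge clamp onto a plate in the marking jig and lock it

## Task

Slide the blue spring clip along its rails until its red jaw snaps over the edge of the brass plate and the clip is fully home against it. Then turn the black knob on the clip clockwise a quarter turn, so that its tongue locks in front of the dark keeper wall; leave the plate seated in its nest and the things beside the jig where they are.

Things in the scene. Friction and masses are not known exactly. Their poses are not given: they have to be found in the camera images.
- jig: Grey marking jig fixed to the table, base 260 x 104 x 12 mm, with two aluminium rails leading to a nest that holds a brass plate. Origin: underside (table top), below the front edge of the seated plate, midway between the rails. +x = the way the clip slides to the plate, +z up. Base spans x -170..90; rails x -168..-10, |y| 16..34, tops 28 above the table; nest walls up to 32 above the table.
- keeper_end (a point): Front end of the dark steel keeper wall on the jig's right-hand (-y) rail, at its top. Wall: from here back to the rail's rear end, jig y -23.5..-33.5 mm, top 42 above the table. Axes as the jig's.
- plate: Brass plate blank, 70 x 80 x 8 mm, loose in the jig's nest, front edge free between two rests. Origin: centre of its underside, when seated 36 mm in +x of the jig origin and 22 above the table, axes as the jig's.
- clip: Blue spring clip, 150 x 40 mm, its steel shoe captive between the rails: slides only along the jig's x (1.5 mm play), cannot be lifted out. Origin: shoe's underside (12 above the table) below the throat; axes as the jig's. Origin at jig x = 0: fully home, throat against the plate's edge; it starts 50 to 75 mm short. Lower jaw reaches 45 ahead, red upper jaw 39 ahead. Pushing it on takes 5 to 15 N.
- tab_back (a point): Centre of the rear face of the clip's upright blue push tab (8 mm thick, 36 wide, top 66 above the table); 104 mm behind the clip origin, 52 above the table. Axes as the clip's. The tab stands clear above rails and keeper wall: push it from behind (or pinch it).
- clip_jaw (a joint): Sprung hinge of the red upper jaw, rad: 0 = shut, about 0.13 when it has ridden up and grips the plate. Its nose has a lead-in ramp, so pushing the clip onto the plate's edge opens it.
- clip_knob (a joint): Angle of the black lock knob on the clip, rad: 0 = free (bar grip and steel tongue along the clip's +x), grows clockwise seen from above, 1.57 = locked (tongue to the clip's -y, in front of the keeper wall's end). The tongue passes only when the clip is fully home. Stays where it is left; starts at 0 to 0.3.
- knob_grip (a point): Middle of the knob's bar grip, on its turning axis, 55 mm behind the clip origin, 54.5 above the table. Bar 30 mm long, 10 wide, 42.5 to 66.5 above the table, white line on top at the tongue's end. Axes turn with the knob: x along the bar towards the tongue, z up.
- tube_cutter: Bystander: black tube cutter with yellow ends, 30 x 104 x 29 mm, loose on the table beside the jig; origin centre of its underside.
- snips: Bystander: snips with red handles, 32 x 117 x 9 mm, loose on the table beside the jig; origin centre of its underside.
- ptfe_block: Bystander: white plastic stepped block, 32 x 136 x 44 mm, loose on the table beside the jig; origin centre of its underside.
- oil_bottle: Bystander: small white bottle with a blue band and pointed nozzle, 35 mm across, 106 mm high, loose on the table beside the jig; origin centre of its underside.
- screwdriver: Bystander: screwdriver with red handle, 195 mm long, loose on the table beside the jig; origin centre of its underside.
- gauge_pin: Bystander: grey ground plug gauge standing on end, 24 mm across, 63 mm high, loose on the table beside the jig; origin centre of its underside.

How it is judged:
By the outcome, as a careful person would: the job done as asked, in the order asked, and still so for the second after the job is handed in, with the robot touching nothing.
It also fails if it takes over 43 s, if anything falls off the work surface, if the arm or the gripper's body presses on something with over 40 N, if the wrist force passes 120 N, or if a joint passes its speed limit or range.

## Robot

A 6-joint arm with a two-finger parallel gripper is mounted at the origin on a cart in front of the work surface, level with it; the furniture and walls round the work are solid. World frame = base frame: x ahead of the robot, y to its left, z up, the work surface at z = 0. Lengths are in mm, angles in rad, forces in N, time in s.
With the tool pointing down it reaches from about 400 to 925 mm from the base axis. Payload 12.5 kg.
Tool frame: the origin (TCP) lies at the very end of the fingers, on their centre line; the grasp point (between the pads) lies 19 mm behind it; x points along the fingers, z is the direction in which the jaws open and shut, and the axes are right-handed (so a half turn about x gives the same grasp; the last joint's range is limited). The gripper opens to 95 mm and grips with 3 to 60 N. Pads are 20 mm wide; open, the fingers measure 119 mm over their backs; the gripper's body (75 mm by 180 mm) begins 59 mm behind the grasp point.
Start: joints at [1.098, 0.491, 1.559, -0, 1.092, -0.106], TCP at [224.128, 583.449, 214.661] pointing down, gripper open.
Joint ranges: [-3.1, 3.1], [-0.84, 2.19], [0.05, 2.79], [-1.13, 4.28], [0.06, 2.93], [-2.69, 2.69]. Speed limits (rad/s): [2.22, 2.22, 2.79, 3.14, 3.14, 3.14].

## Interface

Orientations are given as [roll, pitch, yaw] about the fixed x, y, z axes, in that order (R = Rz(yaw) Ry(pitch) Rx(roll)).
In Python, from cell import env gives the robot as it stands. The module is installed in compiled form; this text tells all that it offers.
- The arm moves only by the shell command python3 -m pendant 'ROWS'. ROWS is JSON, one flat list of numbers, 5 for each row, row after row: the shift along the tool's x, y, z normalised to -1 to 1, where 1 is 0.03 m, then the turn about the tool's x normalised to -1 to 1, where 1 is 0.5 rad, then the opening, from 0 (shut) to 1 (fully open). A call has 1 to 5 rows; each row shifts and turns the pose as measured when the row begins, along the tool's axes as they then stand; what a row does not reach is not made up. A row lasts 1/8 s, in which the tool goes at most 62.5 mm and 10.7 degrees, less where a joint would pass 70% of its speed; a pose out of reach is approached as far as the arm can. A call with a number of a shift or a turn outside -1 to 1 is refused whole. A call with a gripper value outside its range is refused whole. The fingers move at their own pace and stop on an object; the grip force is fixed at half the most. Time passes only in rows, so rows that do not move let the fingers close. It gives the time, the measured TCP pose, the force and the opening at its end, in the units of the state.
- env.state(): the state, without advancing time (a new reading comes with each control period).
- env.read_camera(name): name is "scene" or "top" or "wrist"; returns (picture, depth): 480x640x3 uint8, blue, green, red; 480x640 float32, mm along the optical axis (not along the pixel's ray), 0 where there is no reading.
- env.camera_info(name): a dict with "fx", "fy", "cx", "cy" (pixels), "position" and "orientation" of the camera in the world. Camera axes: x right, y down, z forward; pixel columns grow to the right and rows downward; lengths in mm; the calibration is good to about 2 mm. A picture is of the moment at which its call begins: read the wrist's pose just before it. camera_info takes no time and is no camera call; for the wrist camera it gives the pose at the moment of the call.
- env.job_done(): hands the job in, once; it reports no verdict.
The state is a dict: "t": time; "joints": joint angles; "qvel": joint speeds; "tau": joint torques, N m; "eef_pos": TCP position; "tcp_rot": TCP orientation; "ft_force": force on the tool from outside, world axes, zero at the start; "moment": the same for the moment, N m; "opening": opening from 0.0 (shut) to 1.0 (fully open).
Only numpy, scipy, OpenCV 4.12 (cv2) and the standard library are available. Lean on these libraries where they do the work, as an engineer would, in place of code of your own. Each camera call takes 0.05 s, during which the arm holds its last target.

## Working session

There is one attempt and no reset: what is moved stays moved. The work goes in short steps, Python scripts to look and compute and a shell command to move; the robot and the scene stay as the last step left them, time stands still between calls to the robot, and variables do not carry over. Pictures are saved under pics/ and viewed, and the job is handed in when it is done.

```bash
mkdir -p pics
python3 - <<'E'
from cell import env
import cv2,numpy as np
print(env.state())
for n in ["scene","top"]:
    i=env.camera_info(n);print(n,i)
    p,d=env.read_camera(n);cv2.imwrite(f"pics/{n}0.png",p);np.savez(f"{n}0.npz",p=p,d=d)
E
```

```text
{'t': 0.0, 'joints': array([ 1.09841160e+00,  4.91578515e-01,  1.55945947e+00,  1.40259895e-05,
        1.09167826e+00, -1.05629218e-01]), 'qvel': array([ 1.08379603e-03,  1.16117786e-03, -1.67938951e-05,  2.65048133e-03,
       -9.51326627e-04, -1.01207660e-03]), 'tau': array([ 1.43709497e-05, -6.12646794e+01, -2.58168536e+01,  6.93400414e-02,
        4.82434581e-02, -7.61114802e-05]), 'eef_pos': array([223.99959569, 583.22050434, 214.04651531]), 'tcp_rot': array([ 3.02489284,  1.56967266, -2.05425813]), 'ft_force': array([-0.40719493,  0.59095642, -0.16085461]), 'moment': array([-0.00947761,  0.05605088,  0.04970202]), 'opening': 0.9991991874133231}
scene {'fx': 490.0642541822769, 'fy': 490.0642541822769, 'cx': 315.0622733755127, 'cy': 239.68879294864536, 'position': array([ -69.40893245, -858.68568653,  806.3655685 ]), 'orientation': array([-2.28391488,  0.01254047, -0.68512286])}
top {'fx': 441.6564703366946, 'fy': 441.6564703366946, 'cx': 321.5387443001325, 'cy': 241.2161916196972, 'position': array([ 251.24273084, -175.01339297, 1247.02538358]), 'orientation': array([-2.96005828,  0.00545473, -1.58748531])}
```

View pics/top0.png

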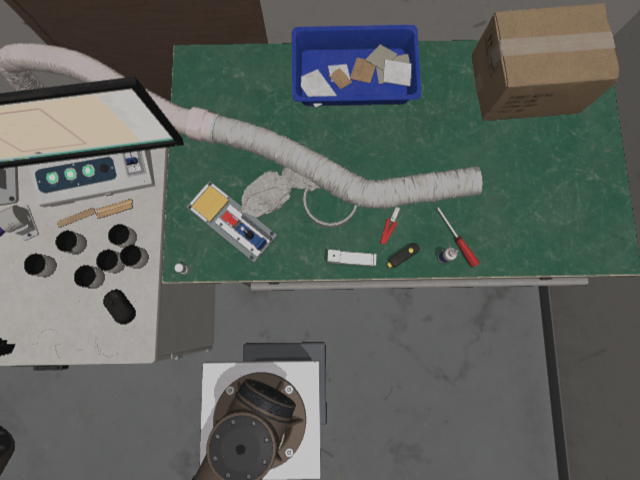

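View pics/scene0.png

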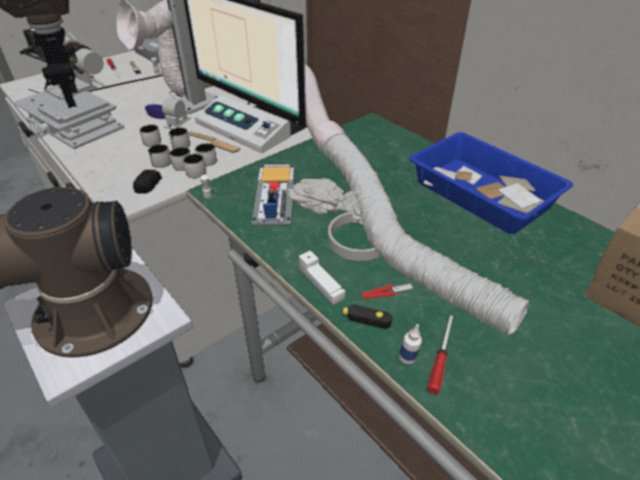

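The top view shows the jig at about (232,222), with the plate at its upper left (211,203) and the clip at its lower right. The bystanders are at (350,257), (403,255), (390,225), (448,255), (458,238) and (181,268).

```bash
cat > h.py <<'E'
from cell import env
import cv2,numpy as np
from scipy.spatial.transform import Rotation as Ro
def onplane(i,px,z):
    R=Ro.from_euler('xyz',i['orientation']).as_matrix()
    px=np.atleast_2d(np.array(px,float))
    r=np.c_[(px[:,0]-i['cx'])/i['fx'],(px[:,1]-i['cy'])/i['fy'],np.ones(len(px))]@R.T
    p=i['position']
    return p+r*((z-p[2])/r[:,2])[:,None]
def proj(i,P):
    R=Ro.from_euler('xyz',i['orientation']).as_matrix()
    c=(np.atleast_2d(P)-i['position'])@R
    return np.c_[c[:,0]/c[:,2]*i['fx']+i['cx'],c[:,1]/c[:,2]*i['fy']+i['cy']]
E
python3 - <<'E'
from h import *
d=np.load('top0.npz');p=d['p'];i=env.camera_info('top')
cv2.imwrite('pics/topc.png',cv2.resize(p[170:270,180:290],None,fx=7,fy=6*7/6*5.9/7,interpolation=cv2.INTER_CUBIC)) if 0 else cv2.imwrite('pics/topc.png',cv2.resize(p[175:275,175:285],None,fx=6,fy=6,interpolation=cv2.INTER_CUBIC))
s=np.load('scene0.npz')['p'];
cv2.imwrite('pics/scc.png',cv2.resize(s[155:235,240:310],None,fx=7,fy=7,interpolation=cv2.INTER_CUBIC))
E
```

```text
(no output)
```

View pics/topc.png

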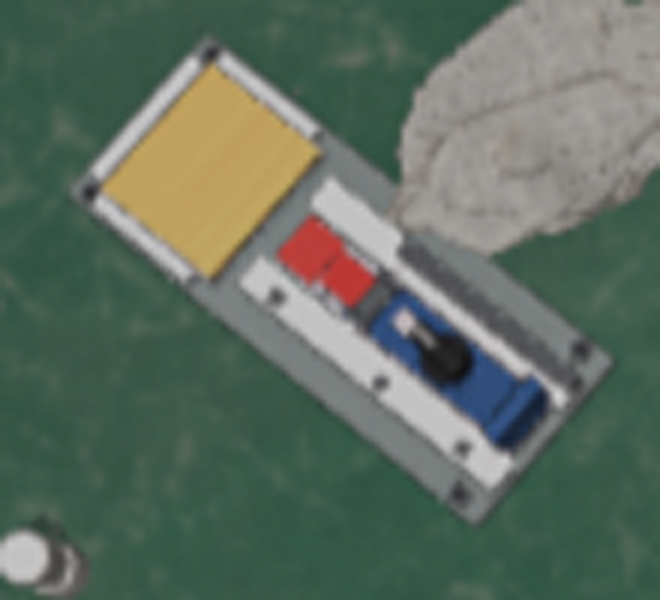

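View pics/scc.png

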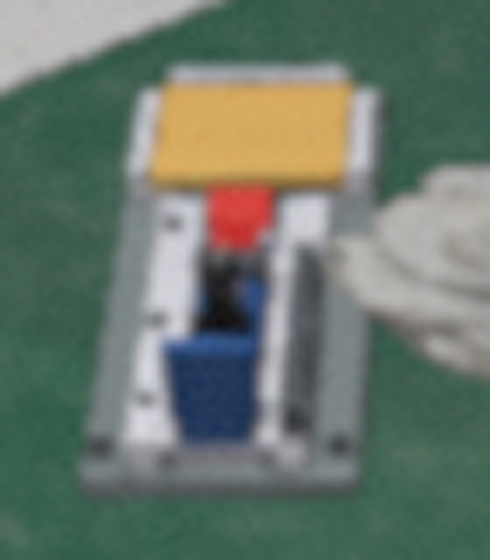

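The crop shows the brass plate with corners at about (213,62), (318,155), (212,278) and (103,188). The red jaw is short of its edge, the knob is at (445,355) and the tab at (520,410). Next I'll measure these.

Run:
```python
from h import *
F=lambda c:(np.array(c,float)+.5)/6-.5+175
i=env.camera_info('top');j=env.camera_info('scene')
p=np.load('top0.npz')['p'];s=np.load('scene0.npz')['p']
def big(img,x0,y0,x1,y1,lo,hi,k=8):
    c=cv2.resize(img[y0:y1,x0:x1],None,fx=k,fy=k,interpolation=cv2.INTER_CUBIC)
    m=cv2.inRange(cv2.cvtColor(c,cv2.COLOR_BGR2HSV),lo,hi)
    cs,_=cv2.findContours(m,cv2.RETR_EXTERNAL,cv2.CHAIN_APPROX_NONE)
    c=max(cs,key=cv2.contourArea)
    M=cv2.moments(c);g=np.array([M['m10'],M['m01']])/M['m00']
    f=lambda a:(np.array(a)+.5)/k-.5+[x0,y0]
    q=cv2.approxPolyDP(c,0.06*cv2.arcLength(c,True),True)[:,0]
    return f(g),f(q),f(cv2.boxPoints(cv2.minAreaRect(c)))
br=((15,100,120),(30,255,255))
for im,inf,b in((p,i,(175,175,285,275)),(s,j,(240,155,310,235))):
    g,q,bx=big(im,*b,*br)
    P=onplane(inf,q,30);print('plate c',onplane(inf,g,30)[0],'\n',P, np.linalg.norm(np.diff(P,axis=0),axis=1))
    print('mean corners',P.mean(0))
base=onplane(i,F([[478,524],[612,362],[208,40],[76,195]]),12);print('base',base,np.linalg.norm(np.diff(base,axis=0),axis=1), base.mean(0))
print('knob',onplane(i,F([[449,348]]),66.5),'tip white',onplane(i,F([[402,315]]),66.5))
print('tab top corners',onplane(i,F([[545,385],[500,440]]),66))
print('red front',onplane(i,F([[313,213],[277,250]]),45))
```

```text
plate c [591.14508181 144.77597943  30.        ] 
 [[643.26669046 146.40188551  30.        ]
 [583.76098334 195.62203686  30.        ]
 [540.08350249 142.69405875  30.        ]
 [598.85975503  94.41694175  30.        ]] [77.22404081 68.62283294 76.06134293]
mean corners [591.49273283 144.78373072  30.        ]
plate c [586.73584541 139.19722204  30.        ] 
 [[638.81506907 141.84321285  30.        ]
 [581.22188297 192.60586654  30.        ]
 [538.22938974 141.01346433  30.        ]
 [591.51017732  88.39688424  30.        ]] [76.77123221 67.15750471 74.88221969]
mean corners [587.44412978 140.96485699  30.        ]
base [[422.01233459  18.73976277  12.        ]
 [498.5554555  -44.16248297  12.        ]
 [661.82412047 152.80507043  12.        ]
 [585.12699334 214.16657016  12.        ]] [ 99.0734166  255.83759312  98.22261939] [541.87972598  85.3872301   12.        ]
knob [[495.45494259  24.26831932  66.5       ]] tip white [[511.19988634  45.91722818  66.5       ]]
tab top corners [[477.63835486 -19.47644209  66.        ]
 [452.67806801   0.72698082  66.        ]]
red front [[565.50019541  92.3930903   45.        ]
 [548.01090732 108.81626781  45.        ]]
```

```bash
cat >> h.py <<'E'
def plan(tgt,zang):
    """tool shift (units of 30mm) and turn to get jaw axis z to world angle zang (mod pi options)"""
    s=env.state();R=Ro.from_euler('xyz',s['tcp_rot']).as_matrix()
    d=R.T@(np.array(tgt)-s['eef_pos'])
    za=np.arctan2(R[1,2],R[0,2])
    # tool x down: +turn about x lowers world angle
    t=(za-zang)%(2*np.pi); 
    print('t',s['t'],'pos',s['eef_pos'].round(1),'q',s['joints'].round(3),'F',s['ft_force'].round(1),'open',round(s['opening'],3))
    print('x axis',R[:,0].round(3),'zang',round(za,3),'shift units',(d/30).round(2),'turn opts rad',[round(t+k*np.pi,3) for k in(-2,-1,0)])
def J(x,y,z,o=(568,116.6),yaw=.878):
    c,s_=np.cos(yaw),np.sin(yaw); return [o[0]+c*x-s_*y,o[1]+s_*x+c*y,z]
def toJ(P,o=(568,116.6),yaw=.878):
    P=np.atleast_2d(P);c,s_=np.cos(yaw),np.sin(yaw);d=P[:,:2]-o
    return np.c_[d@[c,s_],d@[-s_,c],P[:,2]]
E
python3 - <<'E'
from h import *
print(J(-190,0,200)); plan(J(-190,0,200),.878+np.pi/2)
R=Ro.from_euler('xyz',env.state()['tcp_rot']).as_matrix();print(R.round(3));print(env.camera_info('wrist'))
E
python3 -m pendant '[0,0,0,0.3,0.4]'
python3 - <<'E'
from h import *
plan(J(-190,0,200),.878+np.pi/2)
E
```

```text
[np.float64(446.64864414089607), np.float64(-29.597976836743953), 200]
t 0.1 pos [224.  583.2 214.1] q [ 1.098  0.492  1.559  0.     1.092 -0.106] F [-0.9 -0.2  0.5] open 1.001
x axis [-0.    -0.001 -1.   ] zang 1.204 shift units [  0.49 -14.25 -16.41] turn opts rad [np.float64(-1.245), np.float64(1.897), np.float64(5.038)]
[[-0.    -0.933  0.359]
 [-0.001  0.359  0.933]
 [-1.     0.    -0.001]]
{'fx': 357.8935031354401, 'fy': 357.8935031354401, 'cx': 321.27015497208157, 'cy': 240.327653745097, 'position': array([157.83269208, 609.77829337, 384.575357  ]), 'orientation': array([2.88728615e+00, 1.27426368e-03, 1.20482894e+00])}
t: 0.22
eef_pos: [224.0, 583.1, 213.7]
tcp_rot: [-3.084, 1.569, -2.033]
ft_force: [-0.3, 0.7, -1.0]
opening: 0.939
t 0.225 pos [224.  583.1 213.7] q [ 1.098  0.492  1.56  -0.     1.092  0.047] F [-0.3  0.7 -1. ] open 0.939
x axis [-0.001 -0.002 -1.   ] zang 1.051 shift units [  0.48 -16.58 -14.04] turn opts rad [np.float64(-1.398), np.float64(1.744), np.float64(4.886)]
```

```bash
python3 -m pendant '[0,0,0,0.35,0, 0,0,0,0.35,0, 0,0,0,0.35,0, 0,0,0,0.35,0, 0,0,0,0.35,0]' >/dev/null
python3 -m pendant '[0,0,0,0.35,0, 0,0,0,0.35,0, 0,0,0,0.35,0, 0,0,0,0.35,0, 0,0,0,0.34,0]'
python3 - <<'E'
from h import *
plan(J(-190,0,200),.878-np.pi/2)
E
```

```text
t: 1.48
eef_pos: [223.2, 581.6, 209.9]
tcp_rot: [-1.29, 1.561, -2.043]
ft_force: [-0.1, 0.6, 0.1]
opening: 0.005
t 1.475 pos [223.2 581.6 209.9] q [ 1.098  0.496  1.563 -0.     1.092  1.851] F [-0.1  0.6  0.1] open 0.005
x axis [-0.004 -0.008 -1.   ] zang -0.753 shift units [ 0.47 -9.77 19.36] turn opts rad [np.float64(-0.06), np.float64(3.082), np.float64(6.223)]
```

```bash
python3 -m pendant '[0,-0.3,1,0,0, 0,-0.3,1,0,0, 0,-0.3,1,0,0, 0,-0.3,1,0,0, 0,-0.3,1,0,0]' >/dev/null
python3 -m pendant '[-0.05,-0.3,1,-0.03,0, -0.05,-0.3,1,-0.03,0, -0.05,-0.3,1,-0.03,0, -0.05,-0.3,1,0,0, -0.05,-0.3,1,0,0]'
python3 - <<'E'
from h import *
plan(J(-190,0,200),.878-np.pi/2)
E
```

```text
t: 2.72
eef_pos: [386.3, 304.7, 216.5]
tcp_rot: [-1.434, 1.556, -2.14]
ft_force: [-0.0, 0.6, 0.4]
opening: 0.003
t 2.725 pos [386.3 304.7 216.5] q [ 0.537  0.306  1.865 -0.008  0.984  1.248] F [-0.   0.6  0.4] open 0.003
x axis [-0.008 -0.013 -1.   ] zang -0.706 shift units [ 0.68 -7.17  8.76] turn opts rad [np.float64(-0.013), np.float64(3.129), np.float64(6.27)]
```

```bash
python3 -m pendant '[0,-0.8,0.97,0,0, 0,-0.8,0.97,0,0, 0,-0.8,0.97,0,0, 0,-0.8,0.97,0,0, 0,-0.8,0.97,0,0]' >/dev/null
python3 -m pendant '[0,-0.8,0.97,0,0, 0,-0.8,0.97,0,0, 0,-0.8,0.97,0,0, 0,-0.8,0.9,0,0, 0,0,0,0,0]'
python3 - <<'E'
from h import *
plan(J(-190,0,200),.878-np.pi/2)
i=env.camera_info('wrist');print(i)
p,d=env.read_camera('wrist');cv2.imwrite('pics/w1.png',p);np.savez('w1.npz',p=p,d=d,pos=i['position'],ori=i['orientation'])
E
```

```text
t: 3.98
eef_pos: [444.9, -40.7, 219.1]
tcp_rot: [-1.537, 1.554, -2.245]
ft_force: [0.4, -0.4, 0.7]
opening: 0.003
t 3.975 pos [444.9 -40.7 219.1] q [-0.23   0.236  1.963 -0.019  0.95   0.489] F [ 0.4 -0.4  0.7] open 0.003
x axis [-0.01  -0.013 -1.   ] zang -0.708 shift units [ 0.63  0.33 -0.2 ] turn opts rad [np.float64(-0.015), np.float64(3.126), np.float64(6.268)]
{'fx': 357.8935031354401, 'fy': 357.8935031354401, 'cx': 321.27015497208157, 'cy': 240.327653745097, 'position': array([492.509149  ,  16.33933134, 388.3578579 ]), 'orientation': array([ 2.86897836e+00,  2.15290933e-04, -7.07215894e-01])}
```

View pics/w1.png

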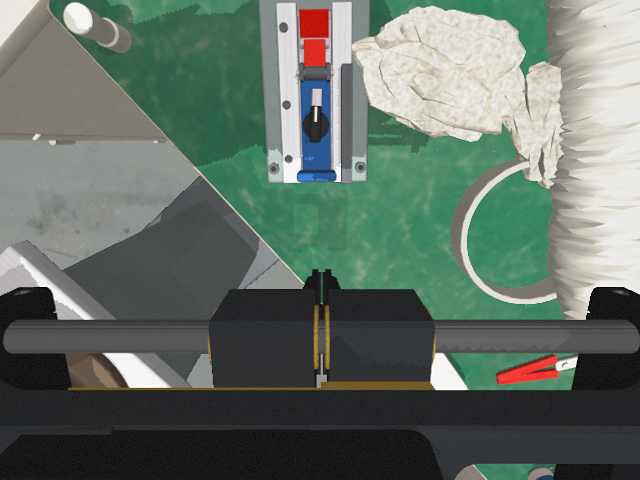

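The wrist view shows the tab at about (317,176), the knob at (317,118), the jaw at (314,25), and the rear edge of the base at row 182. The fingers are at (322,275).

Run:
```python
from h import *
p=np.load('w1.npz')['p']
cv2.imwrite('pics/w1c.png',cv2.resize(p[0:195,255:380],None,fx=4,fy=3,interpolation=cv2.INTER_CUBIC) if 0 else cv2.resize(p[75:190,255:380],None,fx=5,fy=5,interpolation=cv2.INTER_CUBIC))
```

```text
(no output)
```

View pics/w1c.png

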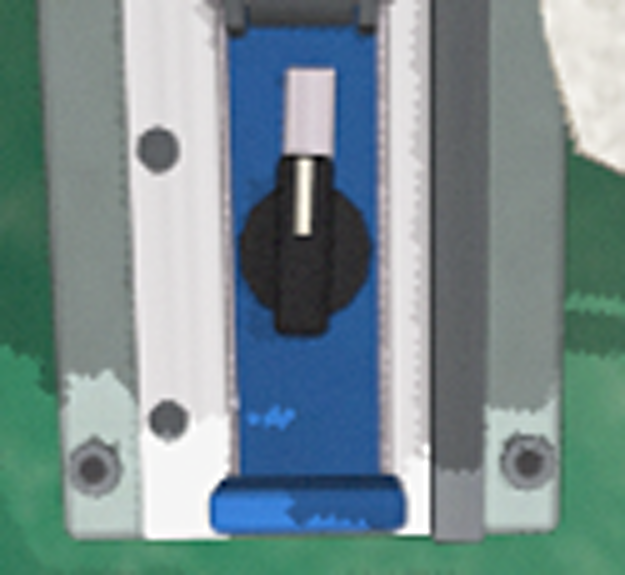

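Run:
```python
from h import *
d=np.load('w1.npz');i=dict(env.camera_info('wrist'));i['position']=d['pos'];i['orientation']=d['ori']
F=lambda c:(np.array(c,float)+.5)/5-.5+[255,75]
def s(n,c,z):
    P=onplane(i,F(c),z);print(n,P.round(1).tolist(),'J',toJ(P).round(1).tolist())
s('tab rear top L,R',[[214,528],[406,524]],66)
s('bar ends',[[305,157],[301,336]],66.5)
s('knob disc c',[[306,245]],45)
s('base rear',[[68,537],[557,532]],12)
s('rail rear L edge, keeper rear R', [[145,538]],28)
s('keeper rear edges',[[435,540],[483,540]],42)
s('keeper upper',[[434,5],[487,5]],42)
s('screw L',[[93,467],[526,461]],12)
```

```text
tab rear top L,R [[453.9, 4.1, 66.0], [480.5, -17.6, 66.0]] J [[-159.4, 15.9, 66.0], [-159.2, -18.4, 66.0]]
bar ends [[506.9, 40.7, 66.5], [487.4, 19.1, 66.5]] J [[-97.4, -1.5, 66.5], [-126.6, -0.3, 66.5]]
knob disc c [[498.2, 30.8, 45.0]] J [[-110.6, -1.1, 45.0]]
base rear [[423.0, 20.5, 12.0], [501.3, -45.1, 12.0]] J [[-166.5, 50.2, 12.0], [-167.0, -51.9, 12.0]]
rail rear L edge, keeper rear R [[437.6, 10.2, 28.0]] J [[-165.2, 32.4, 28.0]]
keeper rear edges [[481.8, -26.1, 42.0], [488.9, -32.1, 42.0]] J [[-164.8, -24.9, 42.0], [-165.0, -34.1, 42.0]]
keeper upper [[542.1, 46.9, 42.0], [549.3, 40.8, 42.0]] J [[-70.2, -24.6, 42.0], [-70.3, -34.0, 42.0]]
screw L [[436.7, 27.7, 12.0], [505.5, -29.5, 12.0]] J [[-152.2, 44.2, 12.0], [-152.3, -45.3, 12.0]]
```

```bash
sed -i 's/o=(568,116.6)/o=(570.8,118.5)/' h.py
python3 - <<'E'
from h import *
print(toJ(env.state()['eef_pos']))
plan(J(-192,0,46),.878-np.pi/2)
E
```

```text
[[-202.33144137   -3.94798216  219.09807607]]
t 4.025 pos [444.6 -39.7 219.1] q [-0.228  0.235  1.963 -0.018  0.95   0.49 ] F [0.2 1.  0.7] open 0.005
x axis [-0.011 -0.013 -1.   ] zang -0.707 shift units [ 5.76  0.44 -0.14] turn opts rad [np.float64(-0.015), np.float64(3.127), np.float64(6.269)]
```

```bash
python3 -m pendant '[1,0.1,-0.03,-0.03,0, 1,0.1,-0.03,0,0, 1,0.1,-0.03,0,0, 1,0.1,-0.03,0,0, 0.7,0.05,0,0,0]'
python3 -m pendant '[0.5,0,0,0,0, 0.3,0,0,0,0, 0,0,0,0,0]'
python3 - <<'E'
from h import *
print(toJ(env.state()['eef_pos']))
plan(J(-176,0,46),.878-np.pi/2)
E
```

```text
t: 4.65
eef_pos: [449.1, -24.3, 75.3]
tcp_rot: [-1.398, 1.556, -2.087]
ft_force: [-0.0, 0.2, -0.3]
opening: 0.007
t: 5.03
eef_pos: [447.8, -21.9, 49.4]
tcp_rot: [-1.595, 1.555, -2.28]
ft_force: [0.6, 0.0, 0.5]
opening: 0.007
[[-186.59553007    4.92198386   49.38333226]]
t 5.025 pos [447.8 -21.9  49.4] q [-0.188  0.523  2.134 -0.03   0.492  0.524] F [0.6 0.  0.5] open 0.007
x axis [-0.01  -0.012 -1.   ] zang -0.685 shift units [0.11 0.35 0.17] turn opts rad [np.float64(-6.276), np.float64(-3.134), np.float64(0.007)]
```

```bash
python3 -m pendant '[0.05,0.15,0.16,0,0, 0,0.3,0,0,0, 0,0.35,0,0,0, 0,0.35,0,0,0, 0,0.35,0,0,0]'
python3 - <<'E'
from h import *
print(toJ(env.state()['eef_pos']))
plan(J(-114,0,46),.878-np.pi/2)
E
```

```text
t: 5.65
eef_pos: [482.0, 11.7, 48.5]
tcp_rot: [-1.541, 1.555, -2.227]
ft_force: [-6.7, -9.0, 3.6]
opening: 0.004
[[-1.38843562e+02  1.16953650e-01  4.85346627e+01]]
t 5.65 pos [482.   11.7  48.5] q [-0.105  0.553  2.054 -0.027  0.543  0.604] F [-6.7 -9.   3.6] open 0.004
x axis [-0.01  -0.013 -1.   ] zang -0.686 shift units [0.07 0.83 0.01] turn opts rad [np.float64(-6.276), np.float64(-3.134), np.float64(0.007)]
```

```bash
python3 -m pendant '[0,0.3,0,0,0, 0,0.3,0,0,0]'; python3 -m pendant '[0,0.2,0,0,0]';python3 -m pendant '[0,0.2,0,0,0]'
python3 - <<'E'
from h import *
print(toJ(env.state()['eef_pos']))
plan(J(-114,0,46),.878-np.pi/2)
E
```

```text
t: 5.9
eef_pos: [492.6, 26.0, 48.5]
tcp_rot: [-1.652, 1.551, -2.336]
ft_force: [-3.1, -9.0, 4.7]
opening: 0.006
t: 6.02
eef_pos: [496.0, 30.6, 48.6]
tcp_rot: [-1.681, 1.549, -2.365]
ft_force: [-21.9, -41.3, 20.0]
opening: 0.004
t: 6.15
eef_pos: [495.3, 32.0, 48.8]
tcp_rot: [-1.812, 1.537, -2.492]
ft_force: [-36.3, -71.4, 36.4]
opening: 0.005
[[-114.80109128    2.89222346   48.79393938]]
t 6.15 pos [495.3  32.   48.8] q [-0.056  0.569  2.008 -0.04   0.59   0.657] F [-36.3 -71.4  36.4] open 0.005
x axis [-0.027 -0.021 -0.999] zang -0.68 shift units [0.09 0.03 0.1 ] turn opts rad [np.float64(-6.27), np.float64(-3.129), np.float64(0.013)]
```

```bash
python3 -m pendant '[0,-0.2,0,0,0]'; python3 -m pendant '[0,-0.6,0.05,0,0, -1,-0.5,0,0,0, -1,-0.5,0,0,0.3, -1,-0.5,0,0,0.3, -0.7,0,0,0,0.3]';python3 -m pendant '[0,0,0,0,0.3]'
python3 - <<'E'
from h import *
print(toJ(env.state()['eef_pos']))
i=env.camera_info('wrist')
p,d=env.read_camera('wrist');cv2.imwrite('pics/w2.png',p);np.savez('w2.npz',p=p,d=d,pos=i['position'],ori=i['orientation'])
E
```

```text
t: 6.28
eef_pos: [491.4, 27.0, 49.2]
tcp_rot: [-1.809, 1.536, -2.489]
ft_force: [1.0, 0.4, -0.7]
opening: 0.006
t: 6.9
eef_pos: [454.0, -22.5, 164.2]
tcp_rot: [-1.851, 1.536, -2.53]
ft_force: [-0.1, 1.5, -1.1]
opening: 0.263
t: 7.02
eef_pos: [454.5, -22.8, 165.3]
tcp_rot: [-1.781, 1.539, -2.461]
ft_force: [0.2, -0.7, -0.4]
opening: 0.293
[[-183.0107434    -0.7728407   165.29844791]]
```

View pics/w2.png

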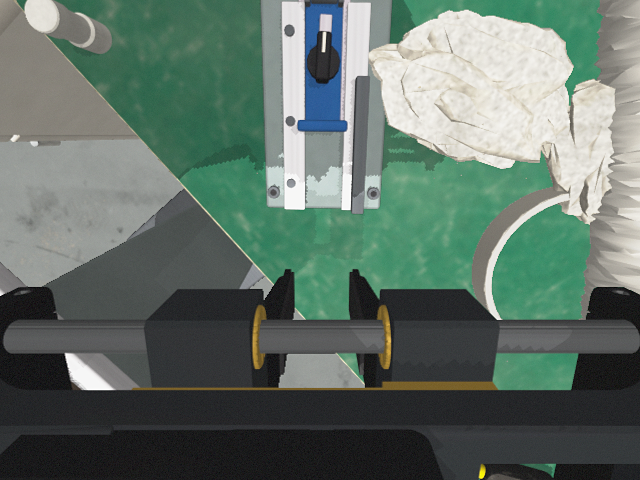

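The wrist view shows the tab at (322,126), the knob at (323,60) and the front of the keeper at row 76. Now I'll check how far the clip has travelled.

Run:
```python
from h import *
d=np.load('w2.npz');p=d['p']
cv2.imwrite('pics/w2c.png',cv2.resize(p[0:135,260:385],None,fx=4.4,fy=4.4,interpolation=cv2.INTER_CUBIC) if 0 else cv2.resize(p[0:140,255:385],None,fx=4,fy=4,interpolation=cv2.INTER_CUBIC))
p,dd=env.read_camera('scene');cv2.imwrite('pics/s2c.png',cv2.resize(p[150:240,230:330],None,fx=6,fy=6,interpolation=cv2.INTER_CUBIC))
p,dd=env.read_camera('top');cv2.imwrite('pics/t2c.png',cv2.resize(p[175:275,175:285],None,fx=6,fy=6,interpolation=cv2.INTER_CUBIC))
```

```text
(no output)
```

View pics/w2c.png

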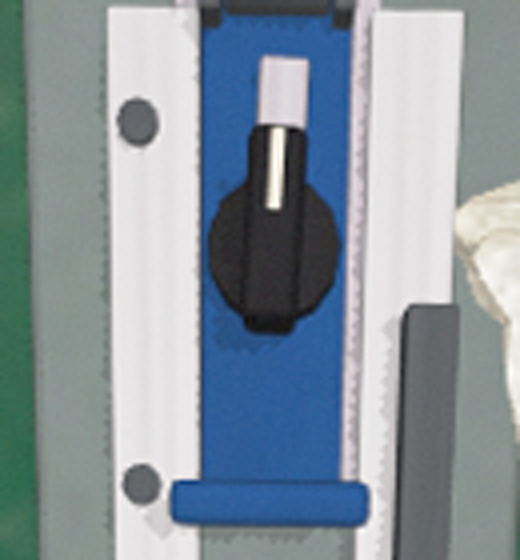

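View pics/s2c.png

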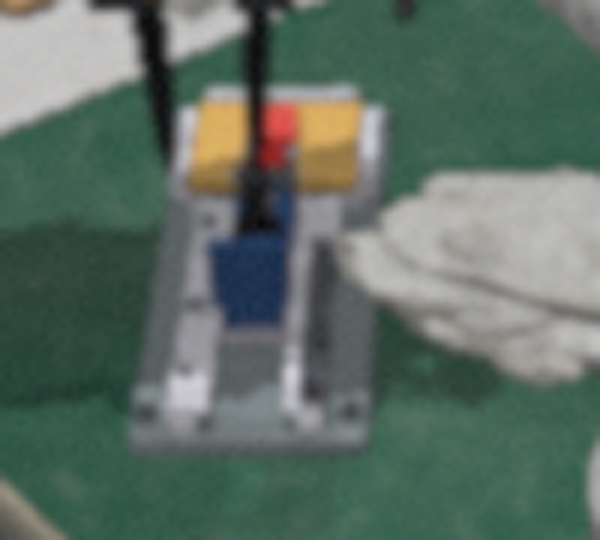

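View pics/t2c.png

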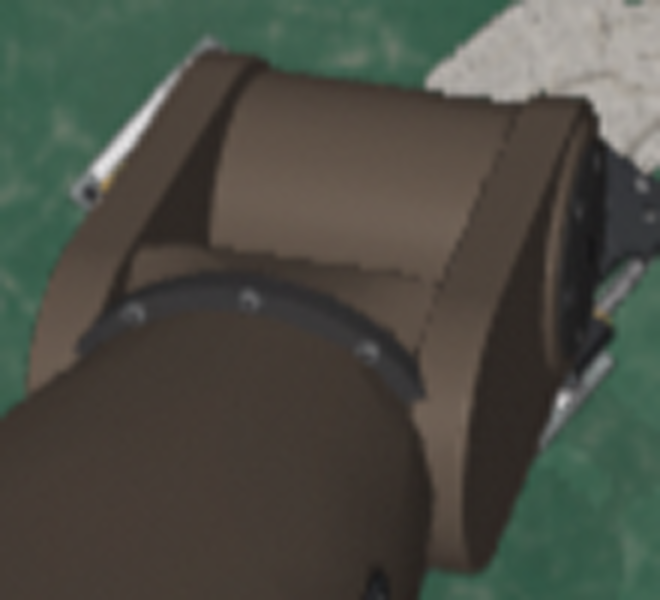

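The scene view shows the red jaw on top of the plate. In the wrist crop the knob bar ends are at (275,127) and (270,330), and the rear edge of the tab is at row 524.

Run:
```python
from h import *
d=np.load('w2.npz');i=dict(env.camera_info('wrist'));i['position']=d['pos'];i['orientation']=d['ori']
F=lambda c:(np.array(c,float)+.5)/4-.5+[255,0]
def s(n,c,z,f=F):
    P=onplane(i,f(c),z);print(n,P.round(1).tolist(),'J',toJ(P).round(1).tolist())
s('tab rear top',[[172,523],[367,521]],66)
s('bar ends',[[277,127],[270,322]],66.5)
s('keeper end',[[404,305],[459,306]],42)
s('rail ends',[[108,8],[200,8],[374,10],[463,12]],28)
I=lambda c:np.array(c,float)
s('screws',[[273,192],[373,194]],12,I)
s('rail rear',[[284,209],[305,209]],28,I)
plan(J(-159,0,150),.878-np.pi/2)
```

```text
tab rear top [[490.2, 50.8, 66.0], [517.5, 29.2, 66.0]] J [[-103.6, 18.8, 66.0], [-102.8, -16.0, 66.0]]
bar ends [[544.1, 87.9, 66.5], [524.5, 65.4, 66.5]] J [[-40.6, 1.0, 66.5], [-70.4, 1.7, 66.5]]
keeper end [[547.8, 54.6, 42.0], [555.6, 48.0, 42.0]] J [[-63.9, -23.1, 42.0], [-63.9, -33.3, 42.0]]
rail ends [[537.9, 130.4, 28.0], [551.2, 119.6, 28.0], [576.1, 99.0, 28.0], [588.8, 88.3, 28.0]] J [[-11.8, 32.9, 28.0], [-11.6, 15.8, 28.0], [-11.6, -16.6, 28.0], [-11.7, -33.1, 28.0]]
screws [[436.2, 26.9, 12.0], [505.2, -31.1, 12.0]] J [[-156.5, 45.1, 12.0], [-157.0, -45.1, 12.0]]
rail rear [[437.2, 10.2, 28.0], [451.4, -1.2, 28.0]] J [[-168.7, 33.6, 28.0], [-168.4, 15.4, 28.0]]
t 7.175 pos [453.7 -22.5 163.4] q [-0.18   0.332  2.006 -0.033  0.829  0.522] F [-0.3 -0.2  0.9] open 0.301
x axis [-0.029 -0.02  -0.999] zang -0.68 shift units [0.42 0.82 0.02] turn opts rad [np.float64(-6.27), np.float64(-3.129), np.float64(0.013)]
```

```bash
python3 -m pendant '[0,0.9,-0.03,0,0.3, 0,0.9,-0.03,0,0.3, 0.2,0.9,0,0,0.3, 0.2,0.9,0,0.03,0.3, 0.2,0.6,0,0,0.3]'; python3 -m pendant '[0,0,0,0,0.3]' >/dev/null
python3 - <<'E'
from h import *
plan([534.5,76.5,47],.878-np.pi/2)
i=env.camera_info('wrist')
p,d=env.read_camera('wrist');cv2.imwrite('pics/w3.png',p);np.savez('w3.npz',p=p,d=d,pos=i['position'],ori=i['orientation'])
E
```

```text
t: 7.8
eef_pos: [531.3, 78.9, 134.7]
tcp_rot: [-1.971, 1.529, -2.666]
ft_force: [-0.6, 0.3, 0.5]
opening: 0.303
t 7.925 pos [531.1  79.5 133.3] q [ 0.035  0.483  1.836 -0.024  0.862  0.744] F [-0.4  0.1  0. ] open 0.304
x axis [-0.039 -0.019 -0.999] zang -0.694 shift units [2.87 0.11 0.2 ] turn opts rad [np.float64(-0.001), np.float64(3.14), np.float64(6.282)]
```

View pics/w3.png

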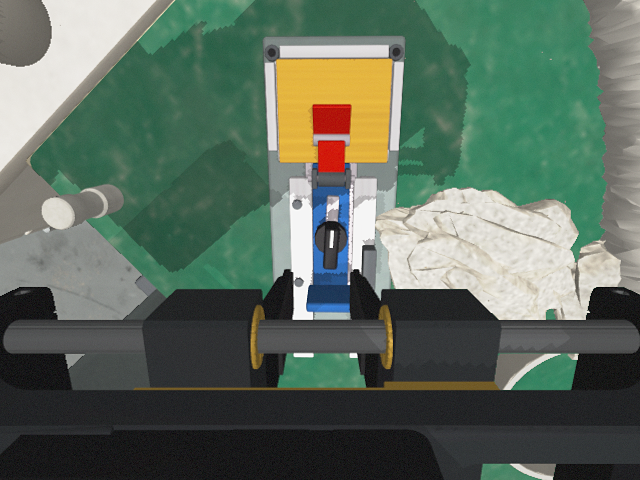

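The wrist view shows the jaw over the plate at (332,118), the plate seated in its nest, and the knob bar from (331,229) to (330,268). I'll check the knob position before going down.

```bash
python3 - <<'E'
from h import *
d=np.load('w3.npz');i=dict(env.camera_info('wrist'));i['position']=d['pos'];i['orientation']=d['ori']
def s(n,c,z):
    P=onplane(i,c,z);print(n,P.round(1).tolist(),'J',toJ(P).round(1).tolist())
s('bar',[[331.5,229],[330,268]],66.5)
s('plate',[[276,58],[392,58],[279,162],[391,162]],30)
s('tab rear',[[306,311],[351,311]],66)
E
python3 -m pendant '[0.7,0.06,0.08,0,0.3, 0.7,0.04,0.06,0,0.3, 0.5,0.0,0.05,0,0.3, 0,0,0,0,0.3]'
python3 - <<'E'
from h import *
plan([534.5,76.5,47],.878-np.pi/2)
E
```

```text
bar [[544.4, 87.8, 66.5], [525.6, 66.6, 66.5]] J [[-40.5, 0.8, 66.5], [-68.8, 1.6, 66.5]]
plate [[585.8, 198.2, 30.0], [646.7, 147.3, 30.0], [540.9, 144.7, 30.0], [604.7, 91.8, 30.0]] J [[71.0, 39.4, 30.0], [70.6, -40.0, 30.0], [1.0, 39.8, 30.0], [1.1, -43.2, 30.0]]
tab rear [[490.7, 51.5, 66.0], [516.1, 30.8, 66.0]] J [[-102.7, 18.9, 66.0], [-102.4, -13.9, 66.0]]
t: 8.48
eef_pos: [533.7, 74.1, 75.8]
tcp_rot: [-1.982, 1.527, -2.678]
ft_force: [0.5, 0.3, -0.1]
opening: 0.3
t 8.475 pos [533.7  74.1  75.8] q [ 0.025  0.569  1.878 -0.028  0.733  0.741] F [ 0.5  0.3 -0.1] open 0.3
x axis [-0.039 -0.019 -0.999] zang -0.696 shift units [ 0.95  0.12 -0.01] turn opts rad [np.float64(-0.003), np.float64(3.139), np.float64(6.28)]
```

```bash
python3 -m pendant '[0.4,0.1,0,0,0.3, 0.4,0.04,0,0,0.3, 0.15,0,0,0,0.3]'
python3 - <<'E'
from h import *
plan([534.8,76.9,47],.878-np.pi/2)
E
```

```text
t: 8.85
eef_pos: [535.9, 76.8, 46.7]
tcp_rot: [-1.959, 1.529, -2.655]
ft_force: [-0.3, -0.8, -0.7]
opening: 0.301
t 8.85 pos [535.9  76.8  46.7] q [ 0.03   0.617  1.891 -0.03   0.67   0.749] F [-0.3 -0.8 -0.7] open 0.301
x axis [-0.037 -0.019 -0.999] zang -0.696 shift units [-0.01 -0.02 -0.03] turn opts rad [np.float64(-0.003), np.float64(3.139), np.float64(6.28)]
```

Centred on the knob. Now I'll close the gripper on the bar.

```bash
python3 -m pendant '[0,0,0,0,0, 0,0,0,0,0, 0,0,0,0,0, 0,0,0,0,0]'
python3 - <<'E'
from h import *
plan([534.8,76.9,47],.878-np.pi/2)
E
```

```text
t: 9.35
eef_pos: [535.9, 76.8, 46.5]
tcp_rot: [-1.958, 1.529, -2.653]
ft_force: [1.1, -0.0, -3.4]
opening: 0.102
t 9.35 pos [535.9  76.8  46.5] q [ 0.03   0.618  1.891 -0.03   0.67   0.748] F [ 1.1 -0.  -3.4] open 0.102
x axis [-0.037 -0.02  -0.999] zang -0.695 shift units [-0.01 -0.02 -0.03] turn opts rad [np.float64(-0.003), np.float64(3.139), np.float64(6.28)]
```

```bash
python3 -m pendant '[0,0,0,0.25,0, 0,0,0,0.25,0, 0,0,0,0.25,0]'
python3 - <<'E'
from h import *
plan([534.8,76.9,47],.878-np.pi)
print(env.state()['moment'])
E
```

```text
t: 9.72
eef_pos: [535.8, 76.8, 46.5]
tcp_rot: [-1.572, 1.529, -2.653]
ft_force: [0.6, 0.1, -4.0]
opening: 0.104
t 9.725 pos [535.8  76.8  46.5] q [ 0.03   0.618  1.891 -0.03   0.67   1.134] F [ 0.6  0.1 -4. ] open 0.104
x axis [-0.037 -0.02  -0.999] zang -1.081 shift units [-0.01 -0.03 -0.02] turn opts rad [np.float64(-5.1), np.float64(-1.959), np.float64(1.183)]
[0.05944253 0.0139056  0.03000339]
```

Smooth so far. 1.18 rad is left.

```bash
python3 -m pendant '[0,0,0,0.3,0, 0,0,0,0.3,0, 0,0,0,0.3,0, 0,0,0,0.3,0, 0,0,0,0.3,0]'
python3 - <<'E'
from h import *
plan([534.8,76.9,47],.878-np.pi)
print(env.state()['moment'])
E
```

```text
t: 10.35
eef_pos: [535.6, 77.0, 46.6]
tcp_rot: [-0.816, 1.529, -2.673]
ft_force: [-1.0, -0.3, -4.4]
opening: 0.098
t 10.35 pos [535.6  77.   46.6] q [ 0.03   0.617  1.892 -0.028  0.67   1.909] F [-1.  -0.3 -4.4] open 0.098
x axis [-0.037 -0.019 -0.999] zang -1.856 shift units [-0.01 -0.03  0.01] turn opts rad [np.float64(-5.876), np.float64(-2.734), np.float64(0.408)]
[ 0.28536412 -0.09412106  0.02764189]
```

```bash
python3 -m pendant '[0,0,0,0.3,0, 0,0,0,0.3,0, 0,0,0,0.24,0, 0,0,0,0,0]'
python3 - <<'E'
from h import *
plan([534.8,76.9,47],.878-np.pi)
print(env.state()['moment'])
E
```

```text
t: 10.85
eef_pos: [535.4, 76.7, 46.6]
tcp_rot: [-0.387, 1.529, -2.677]
ft_force: [-0.0, 0.1, -4.3]
opening: 0.109
t 10.85 pos [535.4  76.7  46.6] q [ 0.029  0.617  1.892 -0.028  0.67   2.342] F [-0.   0.1 -4.3] open 0.109
x axis [-0.037 -0.019 -0.999] zang -2.29 shift units [-0.01 -0.02  0.01] turn opts rad [np.float64(-0.027), np.float64(3.115), np.float64(6.257)]
[ 0.41184425 -0.08770537  0.33932001]
```

```bash
python3 -m pendant '[0,0,0,0,0.25, 0,0,0,0,0.25, 0,0,0,0,0.25]'; python3 -m pendant '[-0.5,0,0,0,0.25, -1,0,0,0,0.25, -1,0,0,0,0.25, -1,0,0,0,0.25]'
python3 - <<'E'
from h import *
i=env.camera_info('wrist')
p,d=env.read_camera('wrist');cv2.imwrite('pics/w4.png',p);np.savez('w4.npz',p=p,d=d,pos=i['position'],ori=i['orientation'])
plan([534.8,76.9,47],.878-np.pi)
E
```

```text
t: 11.22
eef_pos: [535.7, 76.9, 47.1]
tcp_rot: [-0.388, 1.53, -2.674]
ft_force: [0.2, 0.6, 0.0]
opening: 0.247
t: 11.72
eef_pos: [539.0, 79.0, 156.3]
tcp_rot: [-0.419, 1.528, -2.704]
ft_force: [-0.1, -0.1, 0.2]
opening: 0.252
t 11.775 pos [540.7  79.2 160.1] q [ 0.033  0.457  1.791 -0.021  0.927  2.33 ] F [ 1.3 -0.1  3.7] open 0.249
x axis [-0.033 -0.018 -0.999] zang -2.284 shift units [ 3.78 -0.05  0.05] turn opts rad [np.float64(-0.02), np.float64(3.121), np.float64(6.263)]
```

View pics/w4.png

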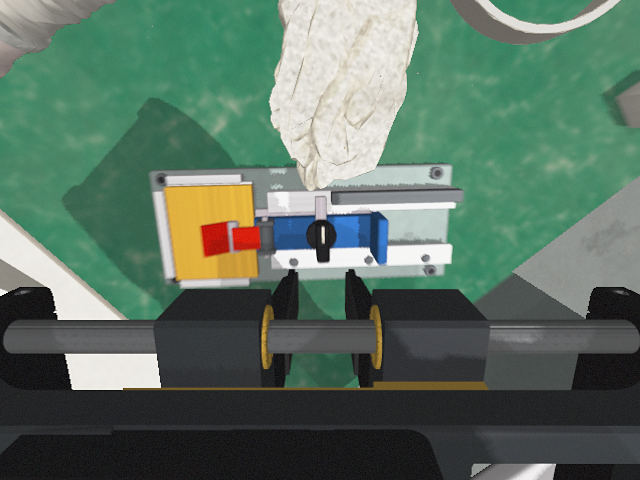

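The wrist view shows the knob turned, with its tongue at (320,205) in front of the keeper end at (331,197). I'll zoom in and measure.

Run:
```python
from h import *
d=np.load('w4.npz');p=d['p']
cv2.imwrite('pics/w4c.png',cv2.resize(p[155:295,145:345],None,fx=4,fy=4,interpolation=cv2.INTER_CUBIC))
```

```text
(no output)
```

View pics/w4c.png

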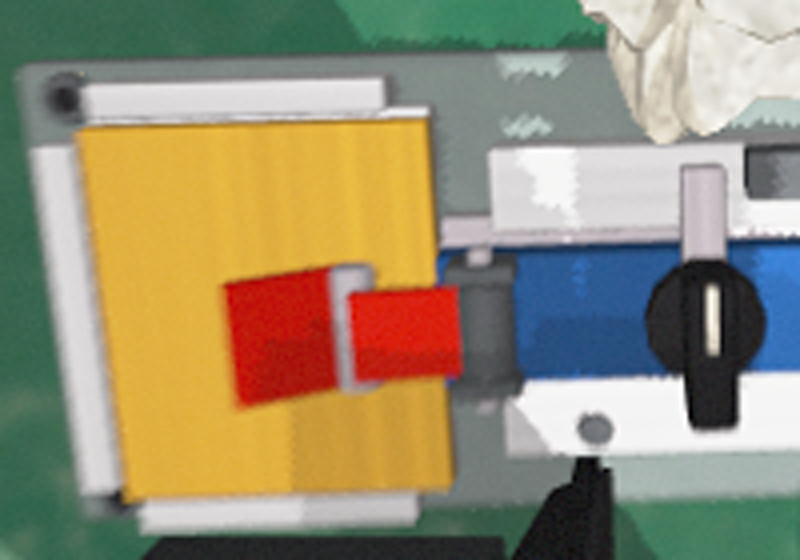

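The picture is skewed, and the arm was still settling when it was taken. I'll move clear to the side and look again while still.

```bash
python3 -m pendant '[-1,0.3,0,-0.1,0.3, -1,0.3,0,-0.1,0.3, -0.5,0,0,-0.1,0.3, 0,0,0,0,0.3, 0,0,0,0,0.3]'; python3 -m pendant '[0,0,0,0,0.3]' >/dev/null
python3 - <<'E'
from h import *
i=env.camera_info('wrist')
p,d=env.read_camera('wrist');cv2.imwrite('pics/w5.png',p);np.savez('w5.npz',p=p,d=d,pos=i['position'],ori=i['orientation'])
cv2.imwrite('pics/w5c.png',cv2.resize(p[160:300,140:360],None,fx=3.6,fy=3.6,interpolation=cv2.INTER_CUBIC))
p,d=env.read_camera('scene');cv2.imwrite('pics/s5.png',p);cv2.imwrite('pics/s5c.png',cv2.resize(p[140:240,220:330],None,fx=6,fy=6,interpolation=cv2.INTER_CUBIC))
plan([534.8,76.9,47],.878-np.pi)
E
```

```text
t: 12.4
eef_pos: [556.9, 69.1, 241.9]
tcp_rot: [-0.45, 1.537, -2.58]
ft_force: [-0.2, -0.2, 0.2]
opening: 0.3
t 12.625 pos [556.7  69.2 241.4] q [ 0.014  0.385  1.664 -0.019  1.122  2.153] F [ 1.   0.  -0.2] open 0.299
x axis [-0.029 -0.018 -0.999] zang -2.13 shift units [ 6.49 -0.65 -0.03] turn opts rad [np.float64(-6.15), np.float64(-3.008), np.float64(0.134)]
```

View pics/w5.png

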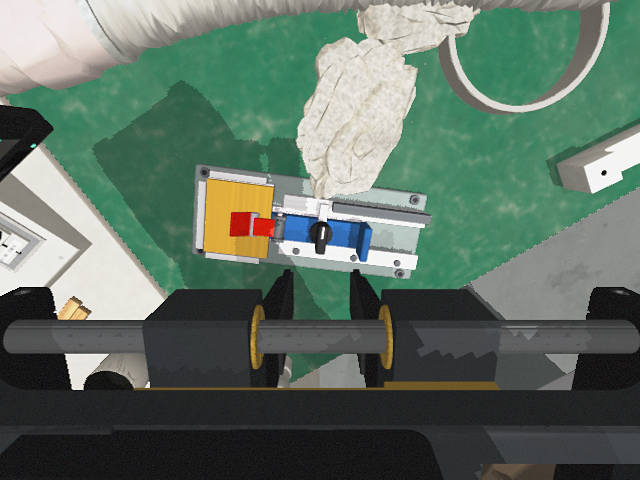

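View pics/w5c.png

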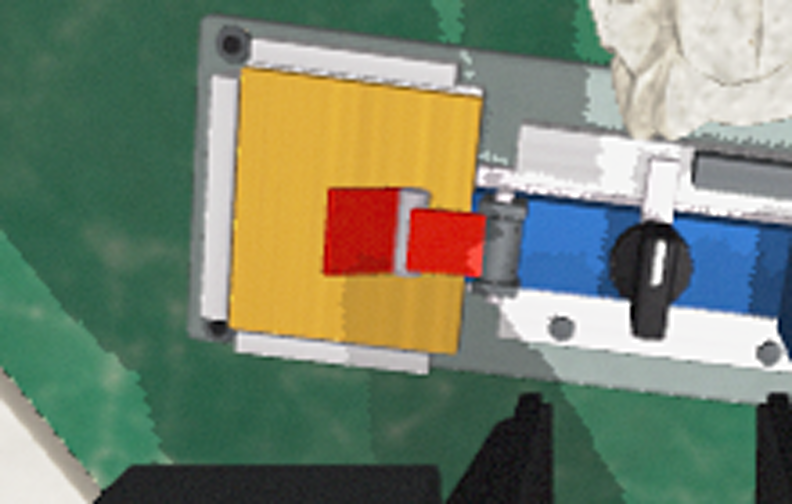

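View pics/s5.png

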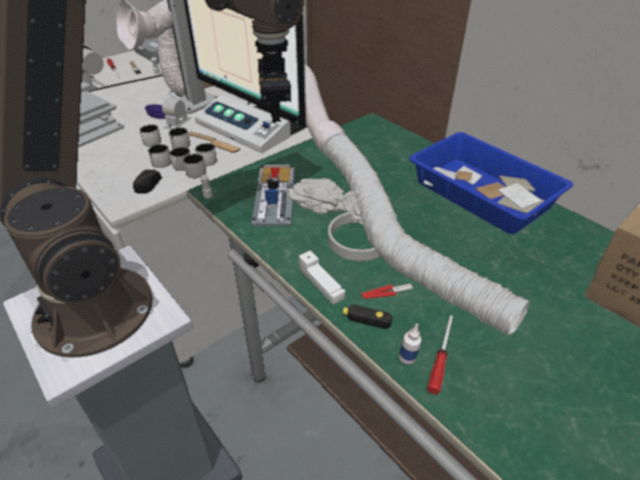

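In the still picture the plate lies square in its nest, with corners in the crop at (242,68), (482,93), (460,353) and (231,328). The tongue is at (660,190) in front of the keeper, and the bystanders look undisturbed.

Run:
```python
from h import *
d=np.load('w5.npz');i=dict(env.camera_info('wrist'));i['position']=d['pos'];i['orientation']=d['ori']
F=lambda c:(np.array(c,float)+.5)/3.6-.5+[140,160]
def s(n,c,z,f=F):
    P=onplane(i,f(c),z);J_=toJ(P);print(n,'J',J_.round(1).tolist());return J_
s('plate',[[242,68],[482,93],[460,353],[231,328]],30)
b=s('line',[[661,241],[655,286]],66.5);v=b[0]-b[1];print('cw angle',-np.arctan2(v[1],v[0]))
b=s('bar butt',[[631,337],[667,339]],66.5)
t=s('tongue',[[647,157],[677,159],[641,222],[672,223]],40)
s('keeper',[[694,155],[694,187]],42)
s('tab rear',[[372,223],[367,262]],66,lambda c:np.array(c,float))
a=np.load('scene0.npz')['p'];b=cv2.imread('pics/s5.png')
D=cv2.absdiff(a,b).max(2);print('diff bystander area',(D[250:400,290:470]>40).sum(),(D[160:200,195:217]>40).sum())
```

```text
plate J [[70.2, -39.8, 30.0], [0.7, -41.6, 30.0], [-0.5, 39.1, 30.0], [69.5, 39.7, 30.0]]
line J [[-54.9, -12.5, 66.5], [-55.0, 0.4, 66.5]]
cw angle 1.5643596793048518
bar butt J [[-50.3, 15.9, 66.5], [-60.4, 15.2, 66.5]]
tongue J [[-49.3, -30.7, 40.0], [-58.0, -31.3, 40.0], [-50.1, -11.4, 40.0], [-59.2, -12.2, 40.0]]
keeper J [[-62.6, -33.4, 42.0], [-63.9, -24.1, 42.0]]
tab rear J [[-102.4, -22.1, 66.0], [-104.4, 18.8, 66.0]]
diff bystander area 2 30
```

The knob measures 1.56 rad, the tongue is in front of the keeper, the tab is at home and the plate is seated. There is a small picture difference near the gauge pin, so I'll check that.

Run:
```python
import numpy as np,cv2
a=np.load('scene0.npz')['p'];b=cv2.imread('pics/s5.png')
f=lambda x:cv2.resize(x[160:210,185:235],None,fx=7,fy=7,interpolation=cv2.INTER_CUBIC)
cv2.imwrite('pics/gp.png',np.hstack([f(a),f(b)]))
```

```text
(no output)
```

View pics/gp.png

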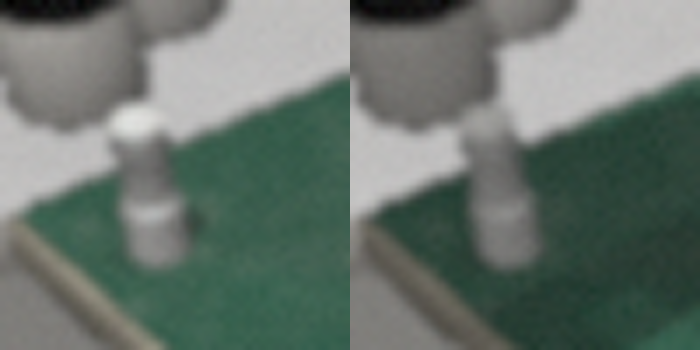

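The gauge pin stands in the same place in both pictures, and the difference is only the arm's shadow. I'll hand the job in.

```bash
python3 -c "
from cell import env
print(env.job_done(), env.state()['t'])"
```

```text
the job is handed in; nothing more can be done
the job is handed in; nothing more can be done
```

The clip is fully home on the plate and its knob is locked. I handed the job in about 12.7 s into the 43 s allowed.

**What I did:** I pushed the clip's tab from behind with closed fingers, about 59 mm, until it came hard against its stop. The jaw snapped over the plate on the way. I then gripped the knob bar, turned it a quarter turn clockwise, let go and lifted clear.

**Last checks, from a still wrist picture:**
- **Clip:** the rear face of the tab is at about jig x -103, where fully home is -104. The red jaw lies over the plate.
- **Knob:** it is at about 1.56 rad. The tongue lies at jig x -58 to -50, in front of the keeper's front end at about -63.
- **Plate:** its corners are within about 2 mm of where they should be, and it sits square in the nest.
- **Things beside the jig:** they look unmoved when the scene pictures before and after are compared. The only difference near the gauge pin was the arm's shadow.

**Checks that disagreed or ran high:**
- The push force peaked at about 88 N at the stop, on the fingertips. That is under the 120 N wrist limit.
- The fixed cameras and the wrist camera disagreed by a few millimetres on where the jig is. I used the wrist camera's position.
- A picture taken while the arm was still settling looked skewed, so I took it again once the arm was still.

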